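# Free the hook-over shelf from under the parts cases and hang it up

### The job

Slide the little blue hook-on shelf out along the bench from under the two parts cases and the glass jar, leaving them stacked upright where they are. Then hang it by its hook over the top edge of the plywood board, in the middle of the gap between the hanging wiper arm and tyre gauge, its tray on the same side as they hang, and let go. Do not knock the wiper arm, gauge, jug, funnel or socket out of place.

Things in the scene. Friction and masses are not known exactly. Their poses are not given: they have to be found in the camera images.
- shelf: Blue steel hook-on shelf, red grip, about 0.16 kg. Origin on the underside below its stem; x along the tray, z up (mm). Tray 5 thick, x -3 to 115, 70 wide (y). Stem x -3 to 3, 40 wide, to z 94. Hook on the -x side: bridge z 94 (underside) to 100, from stem to x -29. Grip 20 x 20, z 100 to 155, over the stem. At first its tray lies on the bench under the stack, stem free in front of the cleats.
- shelf_grip (a point): centre of the shelf's red grip: x 0, y 0, z 130 mm in the shelf's frame; pinch the 20 mm grip here from above
- shelf_tail (a point): On the tail of the shelf's hook, at x -26, y 0, z 72 mm in the shelf's frame. The tail, 40 mm wide, hangs from the bridge at x -29 to -23, down to z 71; below it a lip flares outwards to x -34, z 59. The open gap between stem and tail is 20 mm.
- cleats: Two fixed wooden stop blocks, 24 mm high, at x -65 to -47, y 42 to 74 and -74 to -42 mm. Origin on the bench under the stack's middle. The tray lies between them and is drawn out along this frame's -x (about 90 mm until clear of the big case); the wider stack bears on the blocks, stays back and settles 5 mm to the bench.
- case_big: Orange closed parts case, 90 x 130 x 30 mm (x, y, z), about 0.12 kg, lowest of the stack, on the shelf's tray. Origin centre of underside.
- case_small: Yellow closed parts case, 75 x 100 x 24 mm, about 0.08 kg, on the orange case. Origin centre of underside.
- jar: Glass jar with a steel cap, 54 mm diameter, 72 mm high, about 0.11 kg, standing on the yellow case. Origin centre of underside.
- board: Fixed upright plywood board, 300 mm long (x), 12 thick (y -6 to 6), top edge at z 200. Origin on the bench under its middle. Foot and braces only on the +y side, below z 95. Wiper arm and gauge hang on its -y face, which looks to the bench's middle.
- board_top (a point): Middle of the board's top edge (z 200 mm); the gap's middle is within 5 mm of it along the board. When hung, the shelf's bridge rests on the edge, its origin is at z 106, its +x (tray) points to the board's -y, its tail is behind the board. Let go, it sags about 0.1 rad until the stem's foot leans on the board.
- wiper: Loose chrome short rear wiper arm, up to 18 mm wide, hung over the board's top edge by its J end (14 mm wide), 170 mm down the board's -y face; the J end rises 3 mm above the edge. Origin on the top edge of the board, mid-thickness. It hangs 60 to 70 mm to one side of the board's middle.
- gauge: Loose steel pencil tyre gauge, up to 17 mm wide, hung over the board's top edge by a dark steel clip 10 mm wide, 158 mm down the -y face, 60 to 70 mm to the other side of the middle; origin on the top edge of the board, mid-thickness.
- jug: Empty green plastic jug, 58 x 92 mm, 196 mm high with its white cap. Bystander. Origin centre of underside.
- funnel: White plastic funnel standing on its 92 mm mouth, spout up, 108 mm high, standing beside the lane by which the shelf comes out, on the other side from the socket. Bystander. Origin centre of underside.
- socket: Steel wheel-nut socket, 28 mm diameter, 45 mm high, standing beside the lane by which the shelf comes out. Bystander. Origin centre of underside.
Not all that is in view belongs to the job. What is meant by the jar is not black, and is the larger of those in its own colour.

How it is judged:
On the way, in this order (a step that is already met when the one before it is completed fails the run):
1. the shelf has been slid out along the bench from under the stack, which still stands (x of shelf in the frame of cleats below -0.148 m and height (world z) of shelf below 0.015 m and angle between jar's own z axis and vertical below 0.2 rad and height (world z) of jar above 0.045 m), for 0.1 s.
2. the shelf hangs by its hook over the board's top edge, in the gap (z of shelf in the frame of board between 0.095 and 0.118 m and x of shelf in the frame of board between -0.025 and 0.025 m and y of shelf in the frame of board between -0.03 and -0.005 m and y of shelf_tail in the frame of board above 0.005 m and z of shelf_tail in the frame of board below 0.195 m and angle between shelf's own z axis and vertical below 0.25 rad and linear speed of shelf below 0.02 m/s), for 0.2 s.
At the end, for the whole second after the job is handed in: Shelf at rest, hook on the board's top edge (origin 95-118 mm up, tail behind), within 25 mm of its middle, tilt under 0.25 rad. Orange case within 30 mm of its start, yellow case and jar within 25 mm of centred, upright within 0.08 rad. Wiper, gauge within 20 mm, jug, funnel, socket 25 mm of start (all of step 2 and distance of case_big from where it was at the start of the episode below 0.03 m and horizontal distance between case_small and case_big below 0.025 m and horizontal distance between jar and case_small below 0.025 m and angle between each of case_big, case_small, jar's own z axis and vertical below 0.08 rad and height (world z) of jar above 0.045 m and linear speed of jar below 0.02 m/s and distance of each of wiper, gauge from where it was at the start of the episode below 0.02 m and distance of each of jug, funnel, socket from where it was at the start of the episode below 0.025 m); the robot touches nothing.
It fails at once if the jar or a case tips or falls (angle between any of jar, case_small, case_big's own z axis and vertical above 0.3 rad or height (world z) of jar below 0.04 m).
It fails at once if the wiper arm or gauge is dislodged (distance of any of wiper, gauge from where it was at the start of the episode above 0.035 m).
It fails at once if a bystander is knocked over or pushed away (distance of any of jug, funnel, socket from where it was at the start of the episode above 0.04 m).
It also fails if it takes over 56 s, if anything falls off the work surface, if the arm or the gripper's body presses on something with over 40 N, if the wrist force passes 120 N, or if a joint passes its speed limit or range.

### The arm

A 7-joint arm with a two-finger parallel gripper is mounted at the origin on the work surface. World frame = base frame: x ahead of the robot, y to its left, z up, the work surface at z = 0. Lengths are in m, angles in rad, forces in N, time in s.
With the tool pointing down it reaches from about 0.35 to 0.9 m from the base axis. Payload 19.9 kg.
Tool frame: the origin (TCP) lies midway between the tips of the shut fingers; the grasp point (between the pads) lies 19 mm behind it; z points along the fingers, y is the line along which they close (so a half turn about z gives the same grasp; the last joint's range is limited). The gripper opens to 94 mm and grips with 3 to 60 N. Pads are 16 mm wide; open, the fingers measure 119 mm over their backs; the gripper's body (75 mm by 177 mm) begins 78 mm behind the grasp point.
Start: joints at [-0.042, 0.417, -0.01, 1.614, 0.005, 1.111, -0.053], TCP at [0.625, 0, 0.205] pointing down, gripper open.
Joint ranges: [-2.81, 2.81], [-0.39, 2.02], [-1.27, 1.25], [0.06, 2.57], [-1.19, 4.33], [0.19, 2], [-2.82, 2.82]. Speed limits (rad/s): [1.89, 1.89, 2.39, 2.39, 3.01, 3.01, 3.01].

### API

Orientations are given as a unit quaternion [w, x, y, z].
In Python, from rig import sense, snapshot, job_done gives the robot as it stands.
- The arm moves only by the tool drive_tool, never from a script. Its argument "plan" is a list of rows, each a list of 3 entries, a list of its own where there are three numbers: the turn, a rotation vector about the tool's x, y, z normalised to -1 to 1, where 1 is 45 degrees, then the shift along the tool's x, y, z normalised to -1 to 1, where 1 is 0.12 m, then the gripper command: -1 is shut, 1 is fully open, values between are in proportion. A call has 1 to 12 rows; each row shifts and turns the commanded pose from where the row before left it, along the tool's axes as they then stand; what a row does not reach is not made up. A row lasts 1/10 s, in which the tool goes at most 50 mm and 8.59 degrees, less where a joint would pass 70% of its speed; a pose out of reach is approached as far as the arm can. A call with a number of a shift or a turn outside -1 to 1 is refused whole. A call with a gripper value outside its range is refused whole. The fingers move at their own pace and stop on an object; "newtons" is the grip in N (left out, the last holds). Time passes only in rows, so rows that do not move let the fingers close. It gives the time, the measured TCP pose, the force, the opening and the grip force at its end, in the units of the state.
- sense(): the state, without advancing time (a new reading comes with each control period).
- snapshot(name): name is "scene" or "side" or "wrist"; returns a dict with "frame" (420x560x3 uint8, blue, green, red), "range_z" (420x560 float32, m along the optical axis (not along the pixel's ray), 0 where there is no reading), "K" (3x3 intrinsics, pixels), "D" ([k1, k2, p1, p2, k3] as OpenCV has them; the pictures are not rectified), "R" (3x3) and "t" (3): a world point X has camera coordinates R X + t; the wrist camera has in their place "hand_eye" (4x4, takes a point from camera to tool coordinates, whose origin is the TCP and whose axes are the flange's). Camera axes: x right, y down, z forward; pixel columns grow to the right and rows downward; lengths in m; the calibration is good to about 2 mm. A picture is of the moment at which its call begins: read the wrist's pose just before it.
- job_done(): hands the job in; it is judged then, once.
The state is a dict: "t": time; "q": joint angles; "qvel": joint speeds; "joint_efforts": joint torques, N m; "tcp_pos": TCP position; "tcp_rot": TCP orientation; "wrist_force": force on the tool from outside, world axes, zero at the start; "ft_torque": the same for the moment, N m; "opening": opening from 0.0 (shut) to 1.0 (fully open); "gripper_force": force on a finger pad.
Only numpy, scipy, OpenCV 4.12 (cv2) and the standard library are available. Lean on these libraries where they do the work, as an engineer would, in place of code of your own. Each camera call takes 0.05 s, during which the arm holds its last target. There are 200 camera calls.

## Working session

There is one attempt and no reset: what is moved stays moved. The work goes in short steps, Python scripts to look and compute and a tool call to move; the robot and the scene stay as the last step left them, time stands still between calls to the robot, and variables do not carry over. Pictures are saved under pics/ and viewed, at most 10 in all, crops included, and the job is handed in when it is done.

Besides the shell and the picture viewer there is one more tool, called after "Emit:" as name([rows], argument=value, ...), one row to a line, values as JSON. drive_tool: Moves the arm, as the interface text tells. Scaled input: -1 to 1 covers 0.12 m each way for a shift and 45 degrees each way for a turn. Its arguments: {"type":"object","properties":{"plan":{"type":"array","items":{"type":"array"}},"newtons":{"type":"number"}},"required":["plan"]}

```bash
mkdir -p pics; cat > h.py <<'E'
import numpy as np,cv2,pickle
from rig import sense,snapshot,job_done
from scipy.spatial.transform import Rotation as Ro
def rot(q): return Ro.from_quat([q[1],q[2],q[3],q[0]]).as_matrix()
def take(n):
    s=sense(); d=snapshot(n)
    if n=='wrist':
        T=np.eye(4);T[:3,:3]=rot(s['tcp_rot']);T[:3,3]=s['tcp_pos'];d['T']=T@np.array(d['hand_eye'])
    else:
        T=np.eye(4);R=np.array(d['R']);T[:3,:3]=R.T;T[:3,3]=-R.T@np.array(d['t']);d['T']=T
    pickle.dump(d,open(n+'.pkl','wb'));return d
def load(n): return pickle.load(open(n+'.pkl','rb'))
def cloud(d):
    z=d['range_z'];h,w=z.shape;v,u=np.mgrid[:h,:w]
    p=cv2.undistortPoints(np.stack([u,v],-1).reshape(-1,1,2).astype(float),np.array(d['K']),np.array(d['D'])).reshape(h,w,2)
    X=np.dstack([p*z[...,None],z])@d['T'][:3,:3].T+d['T'][:3,3];X[z==0]=np.nan;return X
def onplane(d,u,v,zw):
    p=cv2.undistortPoints(np.array([[[u,v]]],float),np.array(d['K']),np.array(d['D'])).ravel()
    r=d['T'][:3,:3]@np.array([*p,1]);o=d['T'][:3,3];return o+r*(zw-o[2])/r[2]
E
python3 - <<'E'
from h import *
for n in ['scene','side']:
    d=take(n);cv2.imwrite(f'pics/{n}0.png',d['frame']);print(n,d['T'][:3,3].round(3))
s=sense();print(s['t'],s['tcp_pos'],s['tcp_rot'],s['opening'])
E
```

```text
scene [1.418 0.13  0.902]
side [ 0.231 -0.897  0.799]
0.1 [ 6.24679441e-01 -3.04406532e-05  2.04917030e-01] [-3.39374541e-04  7.07100857e-01  7.07112507e-01 -4.05767824e-04] 0.9963164186079719
```

View pics/scene0.png

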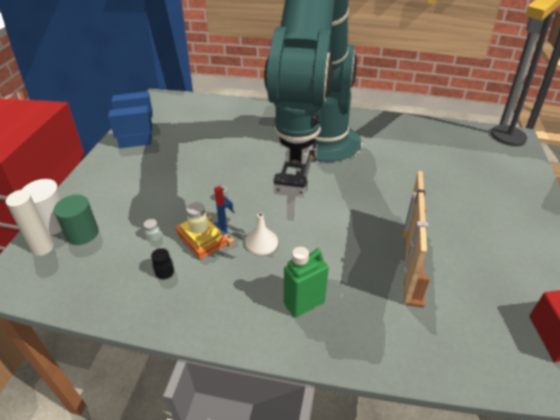

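View pics/side0.png

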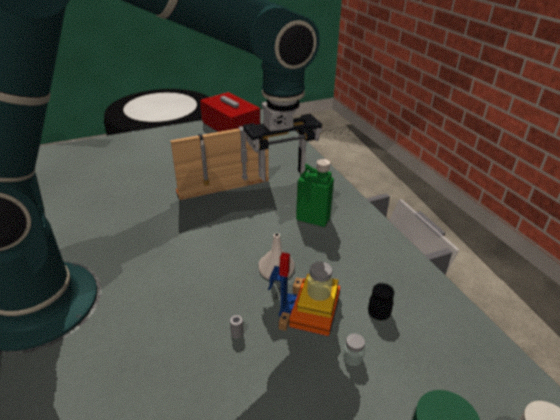

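The scene view shows the stack at (200,235) with the red grip at (219,195), the funnel at (261,235), the jug at (305,280) and the board at (416,240). In the side view the grip is at (285,265), the stack at (318,300), the socket at (237,327) and the board at (220,165), with the hanging pieces at about x 203 and 243.

There are three jar candidates in the side view: clear on the yellow case (320,280), small clear (355,348) and black (380,300). The clear one on the stack fits, being not black and the larger of the clear pair. I'll confirm it in a crop.

```bash
python3 - <<'E'
from h import *
P=[];C=[]
for n in ['scene','side']:
    d=load(n);X=cloud(d);ok=np.isfinite(X[...,0])
    P.append(X[ok]);C.append(cv2.cvtColor(d['frame'],cv2.COLOR_BGR2HSV)[ok].astype(int))
def st(name,f):
    for n,X,c in zip(['scene','side'],P,C):
        m=f(X,c)
        if m.sum()>5:
            q=X[m];r=cv2.minAreaRect(q[:,:2].astype(np.float32))
            print(name,n,m.sum(),'med',np.median(q,0).round(3),'lo',np.percentile(q,3,0).round(3),'hi',np.percentile(q,97,0).round(3),'rect',np.round(r[0],3),np.round(r[1],3),round(r[2],1))
sx=lambda X:(X[:,0]>.35)&(X[:,0]<1)&(abs(X[:,1])<.6)
near=lambda X:sx(X)&(X[:,1]<-.05)
st('grip',lambda X,c:near(X)&((c[:,0]<6)|(c[:,0]>172))&(c[:,1]>150)&(X[:,2]>.09)&(X[:,2]<.2))
st('blue',lambda X,c:near(X)&(c[:,0]>100)&(c[:,0]<130)&(c[:,1]>130)&(X[:,2]>.0)&(X[:,2]<.2))
st('yellowtop',lambda X,c:near(X)&(c[:,0]>20)&(c[:,0]<32)&(c[:,1]>150)&(X[:,2]>.052)&(X[:,2]<.066))
st('orange',lambda X,c:near(X)&(c[:,0]>4)&(c[:,0]<19)&(c[:,1]>190)&(X[:,2]>.029)&(X[:,2]<.042))
st('green',lambda X,c:sx(X)&(c[:,0]>45)&(c[:,0]<75)&(c[:,1]>150)&(X[:,2]>.02))
st('board',lambda X,c:sx(X)&(X[:,1]>.1)&(X[:,2]>.1)&(c[:,0]<25)&(c[:,2]>90)&(c[:,1]>60)&(X[:,2]<.215))
st('boardtop',lambda X,c:sx(X)&(X[:,1]>.1)&(X[:,2]>.195)&(X[:,2]<.208)&(c[:,1]>40))
d=load('scene');f=d['frame']
a=cv2.resize(f[165:285,140:300],None,fx=4.8,fy=4.8,interpolation=2);cv2.imwrite('pics/c1.png',a)
f=load('side')['frame'];a=cv2.resize(f[225:375,220:400],None,fx=4,fy=4,interpolation=2);cv2.imwrite('pics/c2.png',a)
E
```

```text
grip scene 111 med [ 0.542 -0.224  0.134] lo [ 0.534 -0.234  0.108] hi [ 0.547 -0.217  0.158] rect [ 0.538 -0.225] [0.015 0.018] 48.4
grip side 198 med [ 0.532 -0.234  0.137] lo [ 0.524 -0.24   0.106] hi [ 0.54  -0.225  0.158] rect [ 0.534 -0.23 ] [0.017 0.018] 55.5
blue scene 179 med [ 0.537 -0.223  0.051] lo [ 0.519 -0.247  0.005] hi [ 0.549 -0.202  0.103] rect [ 0.524 -0.226] [0.053 0.036] 48.8
blue side 460 med [ 0.532 -0.235  0.042] lo [ 0.504 -0.351  0.005] hi [ 0.72  -0.209  0.103] rect [ 0.617 -0.28 ] [0.106 0.279] 46.1
yellowtop scene 389 med [ 0.624 -0.248  0.061] lo [ 0.586 -0.317  0.053] hi [ 0.655 -0.215  0.064] rect [ 0.605 -0.267] [0.1   0.073] 52.4
yellowtop side 550 med [ 0.585 -0.293  0.061] lo [ 0.551 -0.325  0.054] hi [ 0.648 -0.234  0.063] rect [ 0.645 -0.304] [0.097 0.184] 53.6
orange scene 34 med [ 0.632 -0.223  0.035] lo [ 0.616 -0.299  0.03 ] hi [ 0.661 -0.207  0.038] rect [ 0.643 -0.251] [0.047 0.099] 9.0
orange side 620 med [ 0.566 -0.31   0.036] lo [ 0.526 -0.345  0.03 ] hi [ 0.647 -0.225  0.039] rect [ 0.591 -0.277] [0.127 0.089] 51.0
green scene 6 med [0.794 0.032 0.12 ] lo [0.726 0.021 0.031] hi [0.798 0.066 0.143] rect [0.754 0.041] [0.024 0.089] 64.6
green side 1583 med [0.738 0.027 0.103] lo [ 0.704 -0.001  0.025] hi [0.781 0.062 0.166] rect [ 0.707 -0.105] [0.311 0.418] 40.0
board scene 1012 med [0.628 0.299 0.182] lo [0.424 0.296 0.103] hi [0.709 0.308 0.204] rect [0.558 0.3  ] [0.023 0.305] 89.1
board side 2236 med [0.522 0.299 0.154] lo [0.414 0.294 0.104] hi [0.652 0.305 0.203] rect [0.559 0.299] [0.031 0.301] 89.9
boardtop scene 417 med [0.587 0.303 0.201] lo [0.421 0.296 0.196] hi [0.707 0.309 0.205] rect [0.558 0.303] [0.018 0.304] 89.9
boardtop side 301 med [0.515 0.3   0.201] lo [0.415 0.294 0.195] hi [0.616 0.311 0.205] rect [0.519 0.299] [0.031 0.22 ] 89.9
```

View pics/c2.png

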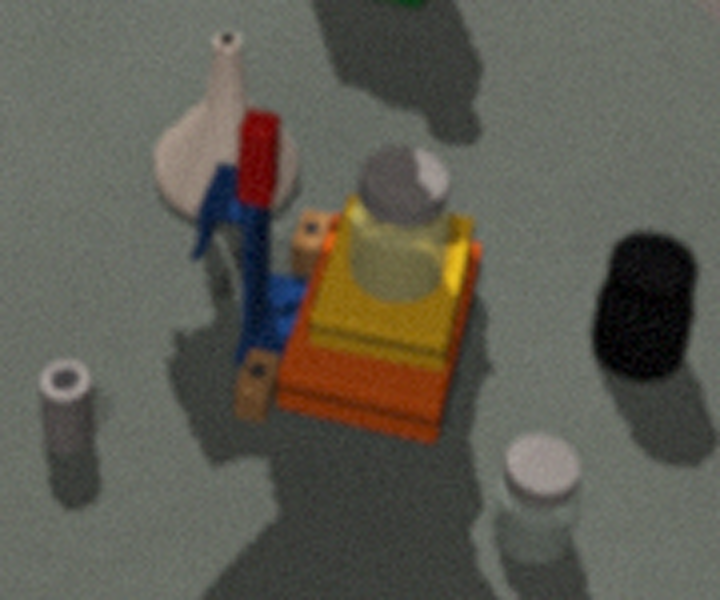

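The enlarged crop shows the clear jar with the steel cap standing on the yellow case (crop 400,220). It is larger than the loose clear jar (540,495), and the other one is black, so this is the jar meant. The socket is at crop (65,405), the funnel is behind the grip, and the tray enters between the wooden cleats. Next I go above the grip.

Emit:
drive_tool([
  [[0,0,0],[-0.318,-0.122,-0.076],0.2],
  [[0,0,0],[-0.318,-0.122,-0.076],0.2],
  [[0,0,0],[-0.318,-0.122,-0.076],0.2],
  [[0,0,0],[-0.318,-0.122,-0.076],0.2],
  [[0,0,0],[-0.318,-0.122,-0.076],0.2],
  [[0,0,0],[-0.318,-0.122,-0.076],0.2],
  [[0,0,0.1733],[0,0,0],0.0],
  [[0,0,0.1733],[0,0,0],0.0],
  [[0,0,0.1733],[0,0,0],0.0],
  [[0,0,0.1733],[0,0,0],0.0],
  [[0,0,0.1733],[0,0,0],0.0],
  [[0,0,0],[0,0,0],0.0],
], newtons=30)

```text
t: 1.3
tcp_pos: [0.537, -0.2288, 0.2599]
tcp_rot: [-0.0, 0.903, 0.429, -0.0]
wrist_force: [0.1, 0.1, 0.1]
opening: 0.501
gripper_force: 0.0
```

```bash
python3 - <<'E'
from h import *
s=sense();print(s['t'],s['tcp_pos'],s['opening'],rot(s['tcp_rot']).round(3).tolist(),s['q'])
d=take('wrist');X=cloud(d);f=d['frame'];c=cv2.cvtColor(f,cv2.COLOR_BGR2HSV).astype(int)
big=cv2.resize(f,(800,600));cv2.imwrite('pics/w1.png',big)
print(np.array(d['hand_eye']).round(3))
def st(n,m):
    q=X[m]
    if len(q)>5:
        r=cv2.minAreaRect(q[:,:2].astype(np.float32));print(n,len(q),np.median(q,0).round(4),np.percentile(q,2,0).round(3),np.percentile(q,98,0).round(3),np.round(r[0],3),np.round(r[1],3),round(r[2],1))
z=X[...,2]
red=((c[...,0]<6)|(c[...,0]>172))&(c[...,1]>150)
st('griptop',red&(z>.149)&(z<.162))
st('yel',(c[...,0]>20)&(c[...,0]<32)&(c[...,1]>150)&(z>.054)&(z<.064))
st('or',(c[...,0]>4)&(c[...,0]<19)&(c[...,1]>190)&(z>.03)&(z<.04))
st('blue',(c[...,0]>100)&(c[...,0]<130)&(c[...,1]>130)&(z>.09)&(z<.106))
st('tray',(c[...,0]>100)&(c[...,0]<130)&(c[...,1]>130)&(z>.0)&(z<.012))
for n in ['scene','side']:
    d=load(n);X=cloud(d);z=X[...,2]
    st('funnel '+n,(X[...,0]>.52)&(X[...,0]<.68)&(X[...,1]>-.2)&(X[...,1]<0)&(z>.02)&(z<.115))
    st('socket '+n,(X[...,0]>.38)&(X[...,0]<.5)&(X[...,1]>-.42)&(X[...,1]<-.24)&(z>.015)&(z<.055))
    for a,b in [(.47,.55),(.55,.67),(.45,.53)]:
        pass
E
```

```text
1.3 [ 0.53700389 -0.22884447  0.25986216] 0.5006844364138533 [[0.631, 0.776, -0.001], [0.776, -0.631, 0.0], [-0.0, -0.001, -1.0]] [ 0.19456469  0.29974281  0.19403399  1.66074183 -0.0611501   1.1877094
 -0.28002458]
[[-0.001 -0.973 -0.229  0.065]
 [ 1.    -0.001 -0.     0.   ]
 [ 0.    -0.229  0.973 -0.18 ]
 [ 0.     0.     0.     1.   ]]
griptop 564 [ 0.5345 -0.2278  0.1555] [ 0.524 -0.239  0.152] [ 0.545 -0.217  0.157] [ 0.534 -0.228] [0.02  0.019] 50.3
yel 3619 [ 0.604  -0.2503  0.0597] [ 0.55  -0.304  0.057] [ 0.652 -0.215  0.061] [ 0.6   -0.269] [0.1   0.075] 52.3
or 2330 [ 0.5677 -0.2738  0.0357] [ 0.525 -0.344  0.034] [ 0.653 -0.204  0.037] [ 0.592 -0.274] [0.128 0.089] 51.1
blue 918 [ 0.5218 -0.2142  0.1008] [ 0.504 -0.231  0.099] [ 0.545 -0.198  0.102] [ 0.523 -0.22 ] [0.039 0.031] 50.7
tray 1107 [ 0.5503 -0.2323  0.0058] [ 0.529 -0.268  0.004] [ 0.573 -0.206  0.008] [ 0.544 -0.237] [0.068 0.031] 51.2
funnel scene 710 [ 0.5812 -0.1015  0.0395] [ 0.525 -0.198  0.021] [ 0.606 -0.065  0.11 ] [ 0.567 -0.131] [0.142 0.086] 87.0
socket scene 45 [ 0.4089 -0.2557  0.0408] [ 0.395 -0.286  0.022] [ 0.499 -0.251  0.05 ] [ 0.448 -0.269] [0.023 0.108] 80.5
funnel side 555 [ 0.56   -0.1133  0.0455] [ 0.53  -0.197  0.021] [ 0.602 -0.087  0.111] [ 0.566 -0.138] [0.129 0.081] 86.7
socket side 233 [ 0.4064 -0.2732  0.0419] [ 0.394 -0.29   0.015] [ 0.499 -0.254  0.049] [ 0.445 -0.28 ] [0.03  0.109] 68.9
```

View pics/w1.png

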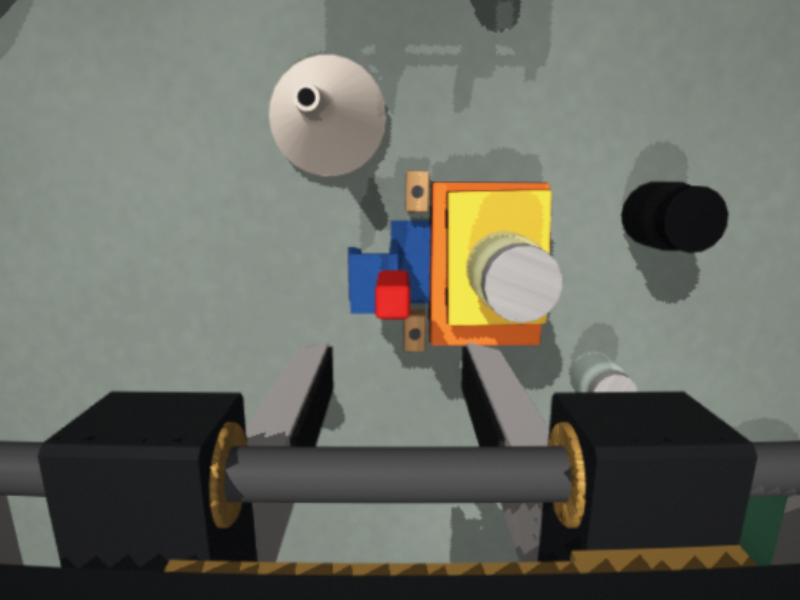

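The wrist view shows the grip top at (392,293) (0.534, -0.228), the shelf's lane clear to the left, and the funnel and cleats as expected. I'll correct 3 mm, go down and close.

Emit:
drive_tool([
  [[0,0,0],[-0.009,-0.025,0.2],0],
  [[0,0,0],[0,0,0.25],0],
  [[0,0,0],[0,0,0.25],0],
  [[0,0,0],[0,0,0.25],0],
  [[0,0,0],[0,0,0.15],0],
  [[0,0,0],[0,0,0.1],0],
  [[0,0,0],[0,0,0],-1],
  [[0,0,0],[0,0,0],-1],
  [[0,0,0],[0,0,0],-1],
  [[0,0,0],[0,0,0],-1],
  [[0,0,0],[0,0,0],-1],
  [[0,0,0],[0,0,0],-1],
], newtons=40)

```text
t: 2.55
tcp_pos: [0.5345, -0.228, 0.117]
tcp_rot: [0.0, 0.902, 0.431, 0.0]
wrist_force: [-2.5, 0.1, 8.3]
opening: 0.21
gripper_force: 40.0
```

Emit:
drive_tool([
  [[0,0,0],[0,0,-0.008],-1],
  [[0,0,0],[0,-0.02,0],-1],
  [[0,0,0],[0,-0.04,0],-1],
  [[0,0,0],[0,-0.04,0],-1],
  [[0,0,0],[0,-0.04,0],-1],
  [[0,0,0],[0,0,0],-1],
])

```text
t: 3.15
tcp_pos: [0.5205, -0.2168, 0.1172]
tcp_rot: [-0.0, 0.902, 0.431, -0.0]
wrist_force: [-2.2, 0.6, 0.8]
opening: 0.209
gripper_force: 40.0
```

Emit:
drive_tool([
  [[0,0,0],[0,-0.05,0],-1],
  [[0,0,0],[0,-0.05,0],-1],
  [[0,0,0],[0,-0.05,0],-1],
  [[0,0,0],[0,-0.05,0],-1],
  [[0,0,0],[0,-0.05,0],-1],
  [[0,0,0],[0,-0.05,0],-1],
  [[0,0,0],[0,-0.05,0],-1],
  [[0,0,0],[0,-0.05,0],-1],
  [[0,0,0],[0,-0.04,0],-1],
  [[0,0,0],[0,-0.03,0],-1],
  [[0,0,0],[0,0,0],-1],
])

```text
t: 4.25
tcp_pos: [0.4766, -0.1813, 0.1172]
tcp_rot: [-0.0, 0.903, 0.431, -0.0]
wrist_force: [-5.7, 4.0, 6.2]
opening: 0.211
gripper_force: 40.0
```

```bash
python3 - <<'E'
from h import *
s=sense();print(s['tcp_pos'],s['wrist_force'])
d=take('side');a=cv2.resize(d['frame'][225:375,200:400],None,fx=4,fy=4,interpolation=2);cv2.imwrite('pics/s2.png',a)
E
```

```text
[ 0.47662126 -0.18127198  0.11723198] [-5.67626995  4.03583711  6.22319234]
```

View pics/s2.png

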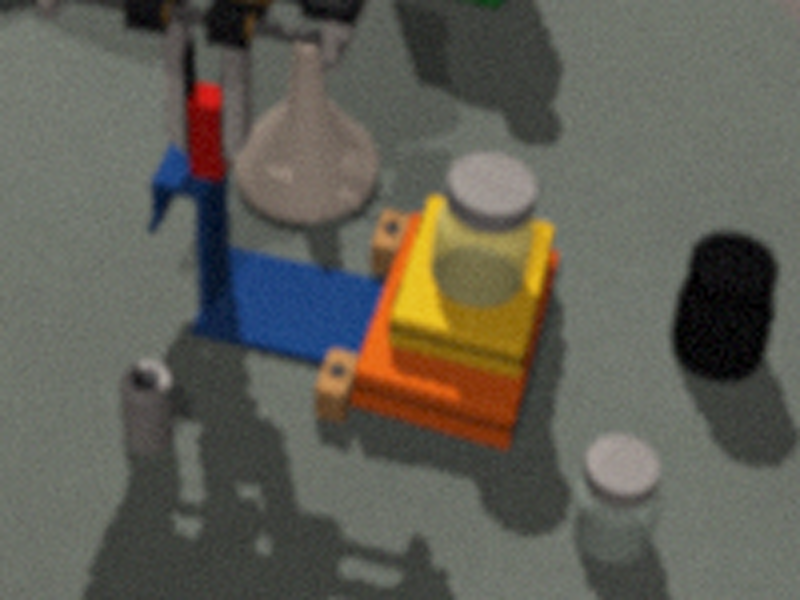

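The crop shows the stack upright against the cleats, the shelf about three quarters out, and the socket and funnel untouched. I'll pull 30 mm more.

Emit:
drive_tool([
  [[0,0,0],[0,-0.04,0],-1],
  [[0,0,0],[0,-0.04,0],-1],
  [[0,0,0],[0,-0.04,0],-1],
  [[0,0,0],[0,-0.04,0],-1],
  [[0,0,0],[0,-0.04,0],-1],
  [[0,0,0],[0,-0.04,0],-1],
  [[0,0,0],[0,-0.02,0],-1],
  [[0,0,0],[0,0,0],-1],
  [[0,0,0],[0,0,0],-1],
  [[0,0,0],[0,0,0],-1],
])

```text
t: 5.3
tcp_pos: [0.4531, -0.1624, 0.1171]
tcp_rot: [0.0, 0.903, 0.431, -0.0]
wrist_force: [-0.3, -0.2, -1.8]
opening: 0.212
gripper_force: 40.0
```

```bash
python3 - <<'E'
from h import *
s=sense();print(s['tcp_pos'],s['wrist_force'],s['t'])
d=take('side')
a=cv2.resize(d['frame'][225:375,200:400],None,fx=2.6,fy=2.6,interpolation=2)
b=cv2.resize(d['frame'][110:205,150:300],(520,330),interpolation=2);
a=cv2.resize(a,(520,270));cv2.imwrite('pics/s3.png',np.vstack([a,b]))
for n in ['side','scene']:
    d=load(n) if n=='side' else take(n)
    X=cloud(d);c=cv2.cvtColor(d['frame'],cv2.COLOR_BGR2HSV).astype(int)
    # items on front face / top edge of board: low-saturation pixels near the board
    m=(X[...,0]>.42)&(X[...,0]<.70)&(X[...,1]>.27)&(X[...,1]<.325)&(X[...,2]>.06)&(X[...,2]<.215)&(c[...,1]<60)
    h,e=np.histogram(X[m][:,0],bins=np.arange(.42,.71,.01));print(n,[(round(x,3),k) for x,k in zip(e,h) if k>0])
    E=(X[...,2]>.1)&(X[...,2]<.19)&(X[...,1]>.28)&(X[...,1]<.32);print(np.percentile(X[E],[1,50,99],axis=0).round(4).tolist())
E
```

```text
[ 0.45313742 -0.16235334  0.117143  ] [-0.25300338 -0.19332522 -1.82283267] 5.3
side [(np.float64(0.49), np.int64(98)), (np.float64(0.5), np.int64(5))]
[[0.4092, 0.2835, 0.101], [0.4677, 0.2983, 0.1412], [0.7088, 0.3048, 0.1889]]
scene [(np.float64(0.45), np.int64(1)), (np.float64(0.48), np.int64(1)), (np.float64(0.49), np.int64(115)), (np.float64(0.5), np.int64(92)), (np.float64(0.57), np.int64(2)), (np.float64(0.58), np.int64(1)), (np.float64(0.61), np.int64(28)), (np.float64(0.62), np.int64(118)), (np.float64(0.63), np.int64(57))]
[[-0.6169, 0.283, 0.1011], [0.6146, 0.2979, 0.1519], [0.7095, 0.3153, 0.1894]]
```

View pics/s3.png

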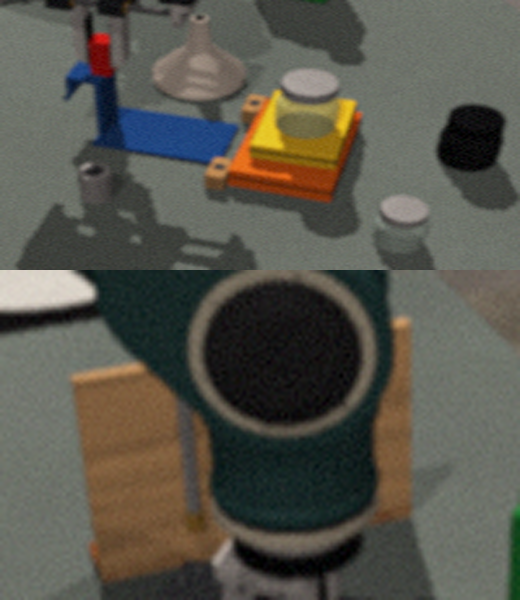

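The crop shows the shelf fully out, the stack settled upright, and the socket standing. The gap's middle is at about x 0.560. I'll lift.

Emit:
drive_tool([
  [[0,0,0],[0,0,-0.08],-1],
  [[0,0,0],[0,0,-0.25],-1],
  [[0,0,0],[0,0,-0.3],-1],
  [[0,0,0],[0,0,-0.3],-1],
  [[0,0,0],[0,0,-0.3],-1],
  [[0,0,0],[0,0,-0.25],-1],
  [[0,0,0],[0,0,-0.1],-1],
  [[0,0,0],[0,0,0],-1],
])

```text
t: 6.2
tcp_pos: [0.4534, -0.1624, 0.308]
tcp_rot: [0.001, 0.903, 0.431, 0.001]
wrist_force: [0.4, 0.6, -3.0]
opening: 0.209
gripper_force: 40.0
```

Emit:
drive_tool([
  [[0,0,0.1],[0,0,0],-1],
  [[0,0,0.15],[0,0,0],-1],
  [[0,0,0.15],[0,0,0],-1],
  [[0,0,0.15],[0,0,0],-1],
  [[0,0,0.15],[0,0,0],-1],
  [[0,0,0.15],[0,0,0],-1],
  [[0,0,0.15],[0,0,0],-1],
  [[0,0,0.13],[0,0,0],-1],
  [[0,0,0],[0,0,0],-1],
])

```text
t: 7.1
tcp_pos: [0.4524, -0.1621, 0.3051]
tcp_rot: [-0.0, 1.0, 0.0, -0.001]
wrist_force: [0.1, 0.9, -2.7]
opening: 0.211
gripper_force: 40.0
```

Emit:
drive_tool([
  [[0,0,0],[0.05,-0.16,0],-1],
  [[0,0,0],[0.09,-0.3,0],-1],
  [[0,0,0],[0.09,-0.3,0],-1],
  [[0,0,0],[0.09,-0.3,0],-1],
  [[0,0,0],[0.09,-0.3,0],-1],
  [[0,0,0],[0.09,-0.3,0],-1],
  [[0,0,0],[0.09,-0.3,0],-1],
  [[0,0,0],[0.09,-0.3,0],-1],
  [[0,0,0],[0.09,-0.3,0],-1],
  [[0,0,0],[0.08,-0.3,0],-1],
  [[0,0,0],[0.04,-0.16,0],-1],
  [[0,0,0],[0,0,0],-1],
])

```text
t: 8.3
tcp_pos: [0.5582, 0.2035, 0.3048]
tcp_rot: [-0.0, 1.0, 0.005, -0.001]
wrist_force: [0.4, -0.4, -2.4]
opening: 0.209
gripper_force: 40.0
```

```bash
python3 - <<'E'
from h import *
s=sense();print(s['t'],s['tcp_pos'],s['opening'],s['gripper_force'],rot(s['tcp_rot']).round(3).tolist(),s['q'])
for n in ['wrist','scene','side']:
    d=take(n);X=cloud(d);f=d['frame'];c=cv2.cvtColor(f,cv2.COLOR_BGR2HSV).astype(int);z=X[...,2]
    def st(nm,m):
        q=X[m]
        if len(q)>5:
            r=cv2.minAreaRect(q[:,:2].astype(np.float32));print(n,nm,len(q),np.median(q,0).round(4),np.percentile(q,2,0).round(4),np.percentile(q,98,0).round(4),np.round(r[0],3),np.round(r[1],3),round(r[2],1))
    blue=(c[...,0]>100)&(c[...,0]<130)&(c[...,1]>130)&(abs(X[...,0]-.56)<.07)&(X[...,1]>.02)&(X[...,1]<.26)
    st('blue',blue);st('bridge',blue&(z>.27)&(z<.31));st('tray',blue&(z<.22))
    st('top',(z>.194)&(z<.207)&(c[...,1]>50)&(X[...,1]>.27)&(X[...,1]<.33)&(X[...,0]>.35)&(X[...,0]<.75))
    st('red',((c[...,0]<6)|(c[...,0]>172))&(c[...,1]>150)&(z>.29)&(z<.36)&(X[...,1]<.3))
    if n=='wrist':cv2.imwrite('pics/w2.png',cv2.resize(f,(800,600)))
E
```

```text
8.3 [0.55820589 0.20348263 0.30479535] 0.20946989760809218 39.99581515789032 [[1.0, 0.01, -0.003], [0.01, -1.0, 0.0], [-0.003, -0.0, -1.0]] [-0.34608271  0.29082468 -0.06910745  1.56334321  0.01938534  1.29047643
 -1.97848877]
wrist blue 12659 [0.5656 0.1522 0.1936] [0.5263 0.0904 0.1921] [0.5918 0.2292 0.2891] [0.558 0.162] [0.07  0.149] 0.4
wrist bridge 1705 [0.5712 0.2191 0.2884] [0.5569 0.2007 0.2742] [0.5777 0.2311 0.2898] [0.564 0.216] [0.027 0.032] 0.8
wrist tray 10759 [0.5619 0.1427 0.1935] [0.5261 0.0899 0.192 ] [0.592  0.1985 0.195 ] [0.558 0.146] [0.07  0.117] 0.4
wrist top 4371 [0.6084 0.3012 0.2007] [0.5071 0.2959 0.1949] [0.7038 0.3081 0.2023] [0.603 0.3  ] [0.02  0.207] 89.3
wrist red 3248 [0.5653 0.2024 0.3423] [0.5501 0.1929 0.2957] [0.5682 0.212  0.3445] [0.559 0.202] [0.02 0.02] 1.7
scene blue 831 [0.5655 0.1523 0.1955] [0.5306 0.0927 0.1926] [0.593  0.2235 0.2902] [0.561 0.158] [0.068 0.137] 0.6
scene bridge 70 [0.5706 0.219  0.2897] [0.5477 0.2006 0.2855] [0.5805 0.2261 0.2918] [0.563 0.212] [0.035 0.028] 2.1
scene tray 753 [0.5645 0.1467 0.1953] [0.5305 0.0925 0
[... 169 characters left out ...]
18] 0.5
scene red 157 [0.5681 0.2014 0.3244] [0.5595 0.1934 0.2957] [0.5713 0.2096 0.3452] [0.565 0.202] [0.017 0.015] 87.9
side blue 961 [0.5572 0.1837 0.1973] [0.5267 0.0864 0.1934] [0.5894 0.2133 0.473 ] [0.557 0.158] [0.077 0.152] 5.4
side bridge 102 [0.5507 0.1983 0.2806] [0.5401 0.1936 0.2702] [0.5753 0.2228 0.2915] [0.551 0.202] [0.027 0.046] 51.3
side tray 617 [0.5584 0.1471 0.196 ] [0.5265 0.0856 0.1929] [0.5898 0.2009 0.2167] [0.559 0.143] [0.121 0.067] 89.9
side top 350 [0.5268 0.2998 0.201 ] [0.4133 0.2921 0.1943] [0.7047 0.3115 0.2049] [0.559 0.303] [0.301 0.025] 0.2
side red 55 [0.5517 0.195  0.3032] [0.5495 0.1789 0.2916] [0.5706 0.2163 0.3489] [0.329 0.062] [0.587 0.044] 30.7
```

View pics/w2.png

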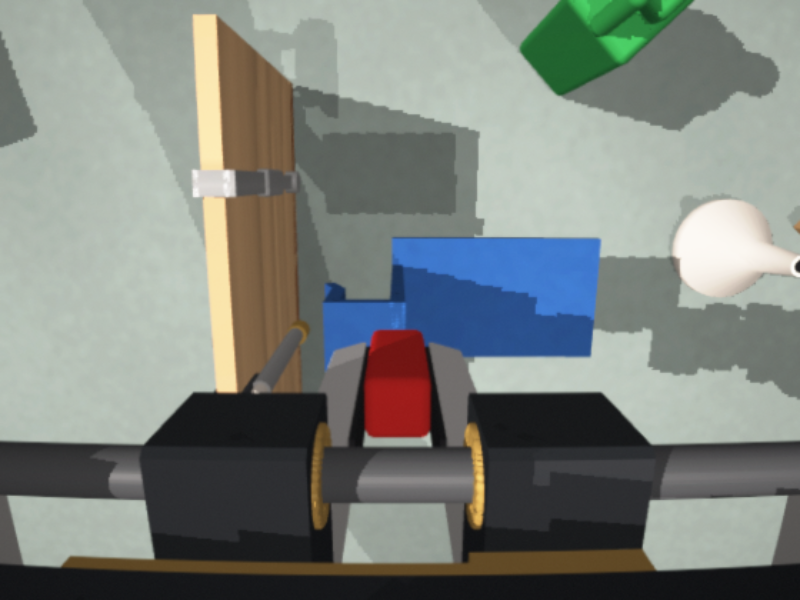

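The wrist view shows the shelf held level, its bridge at (370,330), the board edge at (215,180) and the chrome wiper at (245,182). Shelf origin y is about 0.2025 and board centre y about 0.302, so I move 86 mm to bring the hook over the edge.

Emit:
drive_tool([
  [[0,0,0],[0.025,-0.1,0],-1],
  [[0,0,0],[0,-0.15,0],-1],
  [[0,0,0],[0,-0.15,0],-1],
  [[0,0,0],[0,-0.15,0],-1],
  [[0,0,0],[0,-0.1,0],-1],
  [[0,0,0],[0,-0.07,0],-1],
  [[0,0,0],[0,0,0],-1],
  [[0,0,0],[0,0,0],-1],
])

```text
t: 9.25
tcp_pos: [0.5617, 0.2864, 0.3066]
tcp_rot: [0.0, 1.0, 0.001, -0.0]
wrist_force: [0.8, 0.8, -2.0]
opening: 0.211
gripper_force: 40.0
```

```bash
python3 - <<'E'
from h import *
s=sense();print(s['t'],s['tcp_pos'])
for n in ['wrist','scene','side']:
    d=take(n);X=cloud(d);f=d['frame'];c=cv2.cvtColor(f,cv2.COLOR_BGR2HSV).astype(int);z=X[...,2]
    def st(nm,m):
        q=X[m]
        if len(q)>5:
            print(n,nm,len(q),np.median(q,0).round(4),np.percentile(q,2,0).round(4),np.percentile(q,98,0).round(4))
    blue=(c[...,0]>100)&(c[...,0]<130)&(c[...,1]>130)&(abs(X[...,0]-.56)<.07)&(X[...,1]>.1)&(X[...,1]<.36)
    st('bridge',blue&(z>.284)&(z<.295));st('tray',blue&(z<.205)&(z>.17));st('red',((c[...,0]<6)|(c[...,0]>172))&(c[...,1]>150)&(z>.33)&(z<.36)&(X[...,1]<.36))
    for a in (.42,.46,.51,.53,.55,.57,.59,.61,.64,.66,.68):
        st('top%.2f'%a,(z>.197)&(z<.204)&(c[...,1]>50)&(c[...,0]<30)&(X[...,1]>.28)&(X[...,1]<.33)&(abs(X[...,0]-a)<.01))
E
```

```text
9.25 [0.56170969 0.28642694 0.30663793]
wrist bridge 1557 [0.5743 0.3015 0.2903] [0.5613 0.2836 0.2866] [0.5813 0.3136 0.2917]
wrist tray 10742 [0.5653 0.2254 0.1954] [0.5293 0.1728 0.1938] [0.5954 0.2811 0.1968]
wrist red 2396 [0.5649 0.2853 0.3448] [0.5533 0.2758 0.3315] [0.5715 0.295  0.3464]
wrist top0.42 227 [0.4201 0.3029 0.2008] [0.4103 0.2975 0.1996] [0.4294 0.3076 0.2022]
wrist top0.57 330 [0.5712 0.3027 0.2008] [0.5624 0.2971 0.1994] [0.5796 0.3084 0.2022]
wrist top0.59 373 [0.5899 0.3025 0.2008] [0.5804 0.297  0.1995] [0.5994 0.3081 0.2021]
wrist top0.61 309 [0.6079 0.3024 0.2008] [0.6001 0.2969 0.1992] [0.6148 0.3085 0.2022]
wrist top0.64 426 [0.6403 0.3021 0.2008] [0.6307 0.2967 0.1994] [0.6499 0.3081 0.2022]
wrist top0.66 423 [0.6606 0.3019 0.2008] [0.6507 0.2965 0.1994] [0.6694 0.3078 0.2022]
wrist top0.68 454 [0.6801 0.3017 0.2008] [0.6703 0.2964 0.1992] [0.6894 0.3076 0.2022]
scene bridge 76 [0.5742 0.3033 0.291 ] [0.5519 0.2829 0.2871] [0.5841 0.3111 0.2929]
scene tray 769 [0.5676 0.2293 0.1966] [0.5338 0.1764 0.1934] [0.5963 0.2831 0.1995]
scene red 69 [0.5705 0.28
[... 1146 characters left out ...]
0.4688 0.3132 0.2037]
side top0.51 21 [0.5105 0.3006 0.2007] [0.5021 0.293  0.1974] [0.518  0.3122 0.2034]
side top0.53 23 [0.5295 0.2994 0.2019] [0.5206 0.2946 0.1986] [0.5393 0.3117 0.2038]
side top0.55 7 [0.5438 0.2994 0.2019] [0.5414 0.2941 0.1979] [0.5461 0.3071 0.203 ]
side top0.59 13 [0.5958 0.3002 0.2025] [0.5876 0.2928 0.1975] [0.5996 0.3098 0.2036]
side top0.61 21 [0.6108 0.3004 0.2012] [0.6029 0.2952 0.1979] [0.6174 0.3111 0.2037]
side top0.64 20 [0.6418 0.2996 0.2022] [0.6311 0.2907 0.1974] [0.6497 0.3096 0.2033]
side top0.66 17 [0.6592 0.2993 0.2014] [0.6514 0.297  0.1974] [0.6685 0.3121 0.2036]
side top0.68 22 [0.6787 0.3005 0.202 ] [0.6707 0.2933 0.1973] [0.6896 0.3102 0.2037]
```

Emit:
drive_tool([
  [[0,0,0],[0,-0.038,0],-1],
  [[0,0,0],[0,0,0],-1],
  [[0,0,0],[0,0,0.08],-1],
  [[0,0,0],[0,0,0.08],-1],
  [[0,0,0],[0,0,0.08],-1],
  [[0,0,0],[0,0,0.05],-1],
  [[0,0,0],[0,0,0],-1],
  [[0,0,0],[0,0,0],-1],
])

```text
t: 10.2
tcp_pos: [0.5616, 0.2915, 0.2719]
tcp_rot: [-0.0, 1.0, 0.001, -0.0]
wrist_force: [0.5, 0.4, -0.6]
opening: 0.209
gripper_force: 40.0
```

```bash
python3 - <<'E'
from h import *
s=sense();print(s['t'],s['tcp_pos'],s['wrist_force'])
d=take('wrist');X=cloud(d);f=d['frame'];c=cv2.cvtColor(f,cv2.COLOR_BGR2HSV).astype(int);z=X[...,2];zo=s['tcp_pos'][2]-.1163
blue=(c[...,0]>100)&(c[...,0]<130)&(c[...,1]>130)&(abs(X[...,0]-.56)<.07)&(X[...,1]>.1)&(X[...,1]<.36)
for nm,m in [('bridge',blue&(abs(z-zo-.1)<.006)),('red',((c[...,0]<6)|(c[...,0]>172))&(c[...,1]>150)&(z>zo+.145)&(z<zo+.16)&(X[...,1]<.36)),('top',(z>.197)&(z<.204)&(c[...,1]>50)&(c[...,0]<30)&(X[...,1]>.28)&(X[...,1]<.33)&(abs(X[...,0]-.59)<.01)),('tray',blue&(abs(z-zo-.005)<.01))]:
    q=X[m];print(nm,len(q),np.percentile(q,[2,50,98],axis=0).round(4).tolist()) if len(q) else 0
cv2.imwrite('pics/w3.png',cv2.resize(f[100:320,100:400],(800,587),interpolation=2))
E
```

```text
10.2 [0.56160114 0.29146389 0.27194176] [ 0.4581493   0.36113786 -0.55349659]
bridge 1546 [[0.561, 0.2886, 0.2527], [0.5741, 0.3066, 0.2556], [0.5812, 0.3187, 0.257]]
red 2216 [[0.5531, 0.2808, 0.3019], [0.564, 0.2903, 0.3102], [0.5714, 0.3, 0.3117]]
top 521 [[0.5803, 0.2966, 0.1991], [0.5901, 0.3022, 0.2008], [0.5998, 0.3084, 0.2021]]
tray 10708 [[0.5292, 0.1779, 0.1592], [0.5651, 0.2304, 0.1606], [0.595, 0.2861, 0.1621]]
```

View pics/w3.png

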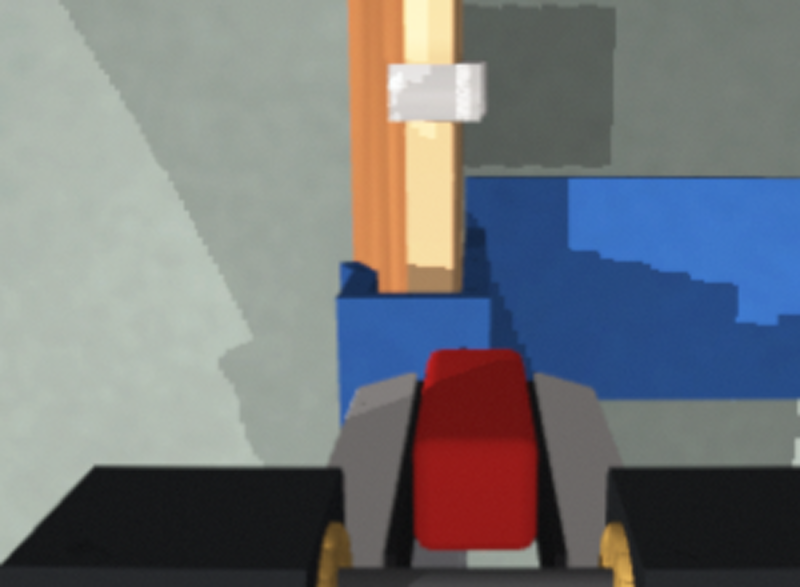

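The crop shows the board edge (430,200) entering between stem and tail, with the wiper (435,92) well clear. The alignment is within about 1 mm, so I descend.

Emit:
drive_tool([
  [[0,0,0],[0,0.005,0.05],-1],
  [[0,0,0],[0,0,0.06],-1],
  [[0,0,0],[0,0,0.06],-1],
  [[0,0,0],[0,0,0.06],-1],
  [[0,0,0],[0,0,0.06],-1],
  [[0,0,0],[0,0,0.05],-1],
  [[0,0,0],[0,0,0],-1],
])

```text
t: 10.95
tcp_pos: [0.5612, 0.2906, 0.23]
tcp_rot: [0.0, 1.0, 0.001, -0.001]
wrist_force: [0.7, -0.1, -1.1]
opening: 0.211
gripper_force: 40.0
```

Emit:
drive_tool([
  [[0,0,0],[0,0,0.02],-1],
  [[0,0,0],[0,0,0.02],-1],
  [[0,0,0],[0,0,0.015],-1],
  [[0,0,0],[0,0,0],-1],
])

```text
t: 11.35
tcp_pos: [0.5615, 0.2908, 0.2243]
tcp_rot: [0.0, 1.0, 0.001, -0.0]
wrist_force: [0.4, -0.2, -2.4]
opening: 0.212
gripper_force: 40.0
```

Emit:
drive_tool([
  [[0,0,0],[0,0,0.008],-1],
  [[0,0,0],[0,0,0.008],-1],
  [[0,0,0],[0,0,0],-1],
])

```text
t: 11.65
tcp_pos: [0.5616, 0.2909, 0.223]
tcp_rot: [-0.0, 1.0, 0.001, 0.0]
wrist_force: [-1.0, -0.9, 4.0]
opening: 0.21
gripper_force: 40.0
```

It touches (+4 N). I'll open gently, then rise.

Emit:
drive_tool([
  [[0,0,0],[0,0,0],-0.55],
  [[0,0,0],[0,0,0],-0.5],
  [[0,0,0],[0,0,0],-0.4],
  [[0,0,0],[0,0,0],-0.3],
  [[0,0,0],[0,0,0],-0.1],
  [[0,0,0],[0,0,0],0.1],
  [[0,0,0],[0,0,0],0.3],
  [[0,0,0],[0,0,0],0.5],
  [[0,0,0],[0,0,0],0.5],
  [[0,0,0],[0,0,0],0.5],
])

```text
t: 12.65
tcp_pos: [0.5615, 0.2908, 0.2226]
tcp_rot: [0.0, 1.0, 0.001, -0.0]
wrist_force: [0.5, 0.1, -0.6]
opening: 0.754
gripper_force: 0.0
```

```bash
python3 - <<'E'
from h import *
s=sense();print(s['tcp_pos'],s['wrist_force'],s['opening'])
d=take('wrist');X=cloud(d);c=cv2.cvtColor(d['frame'],cv2.COLOR_BGR2HSV).astype(int);z=X[...,2]
r=X[((c[...,0]<6)|(c[...,0]>172))&(c[...,1]>150)&(z>.2)&(z<.3)]
print(np.percentile(r,[2,50,98],axis=0).round(4).tolist())
b=X[(c[...,0]>100)&(c[...,0]<130)&(c[...,1]>130)&(z<.2)&(z>.05)];print(np.percentile(b,[2,50,98],axis=0).round(4).tolist())
E
```

```text
[0.56153112 0.29084038 0.22257191] [ 0.45607162  0.0611277  -0.64114481] 0.7542238039830798
[[0.5533, 0.2787, 0.2134], [0.5688, 0.2881, 0.2603], [0.5714, 0.2973, 0.2624]]
[[0.529, 0.1807, 0.1067], [0.5667, 0.2359, 0.1094], [0.5954, 0.2937, 0.1711]]
```

Emit:
drive_tool([
  [[0,0,0],[0,0,-0.08],0.5],
  [[0,0,0],[0,0,-0.2],0.5],
  [[0,0,0],[0,0,-0.3],0.5],
  [[0,0,0],[0,0,-0.3],0.5],
  [[0,0,0],[0,0,-0.2],0.5],
  [[0,0,0],[0.1,0.2,0],0.5],
  [[0,0,0],[0,0.3,0],0.5],
  [[0,0,0],[0,0.2,0],0.5],
  [[0,0,0],[0,0,0],0.5],
  [[0,0,0],[0,0,0],0.5],
  [[0,0,0],[0,0,0],0.5],
])

```text
t: 13.8
tcp_pos: [0.5736, 0.208, 0.3525]
tcp_rot: [-0.0, 1.0, 0.002, 0.0]
wrist_force: [-0.3, 0.6, -0.1]
opening: 0.751
gripper_force: 0.0
```

```bash
python3 - <<'E'
from h import *
s=sense();print(s['t'],s['tcp_pos'],s['wrist_force'])
d=take('wrist');e=take('scene');f=take('side')
cv2.imwrite('pics/f.png',np.vstack([cv2.resize(d['frame'],(400,300)),cv2.resize(e['frame'][150:320,130:450],(400,213))]))
g=cv2.resize(f['frame'],(400,300));p=cv2.imread('pics/f.png');o=np.zeros((513,800,3),np.uint8);o[:,:400]=p;o[:300,400:]=g;cv2.imwrite('pics/f.png',o)
for n,d in [('w',d),('sc',e),('si',f)]:
    X=cloud(d);c=cv2.cvtColor(d['frame'],cv2.COLOR_BGR2HSV).astype(int);z=X[...,2]
    b=X[(c[...,0]>100)&(c[...,0]<130)&(c[...,1]>130)&(z<.125)&(z>.08)&(X[...,1]<.30)&(X[...,1]>.15)&(abs(X[...,0]-.56)<.05)]
    if len(b)>9:
        A=np.c_[b[:,1]-.29,np.ones(len(b))];k=np.linalg.lstsq(A,b[:,2],rcond=None)[0];print(n,len(b),'slope,z at stem',k.round(4),'x',b[:,0].min().round(3),b[:,0].max().round(3),'y',b[:,1].max().round(3))
E
```

```text
13.8 [0.57356053 0.20801469 0.35249149] [-0.29449622  0.59760544 -0.13522866]
w 5639 slope,z at stem [0.0407 0.1117] x 0.526 0.596 y 0.295
sc 764 slope,z at stem [0.0393 0.113 ] x 0.529 0.601 y 0.294
si 493 slope,z at stem [0.0596 0.1146] x 0.529 0.597 y 0.299
```

View pics/f.png

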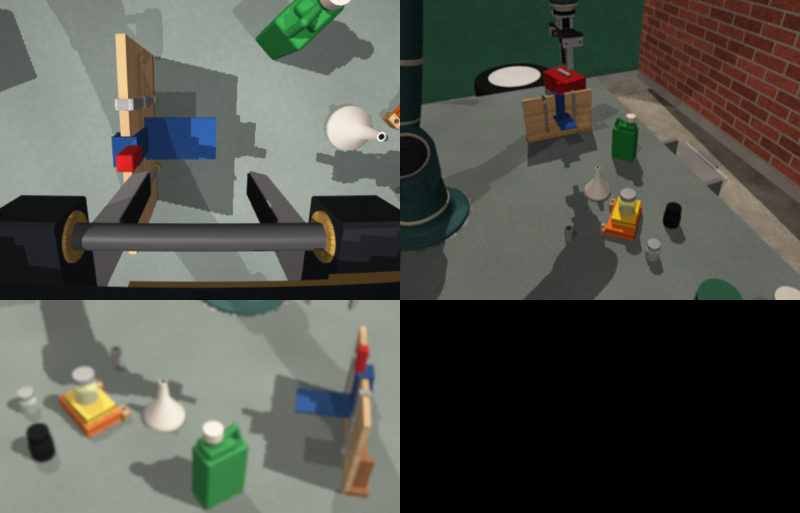

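The views show the shelf hanging over the board edge at (125,150), between the wiper and the gauge. The stack is upright, everything else is in place, and the gripper is clear.

```bash
python3 -c "
from rig import job_done;print(job_done())"
```

```text
the job is handed in; nothing more can be done
None
```

The shelf is hanging by its hook over the middle of the board, between the wiper arm and the gauge. The stack is still upright, nothing else looks disturbed, and the job is handed in; no verdict was returned.

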